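# Fit the long heat sink on the board in the test fixture

### The job

Find the one long finned heat sink among the mixed parts in the crate and set it, fins up, squarely on the bare power module of the circuit board in the test fixture, covering it edge to edge, while the hold-down arm is still open. Let go of it, then swing the hold-down arm down until its rubber pad rests on the fins, and leave it there. Leave the other parts in the crate, and do not disturb the bottle or the screwdriver on the bench.

Things in the scene. Friction and masses are not known exactly. Their poses are not given: they have to be found in the camera images.
- heatsink: The part to fetch, the only long one: bare aluminium heat sink, 60 long (its x) x 36 wide (y) x 28 tall, about 0.07 kg, 6 mm flat base, six upright fins along its length; grip it across the 36 mm (outer fins). Origin: centre of underside, z up. It lies in the crate fins up, with about 25 mm free beside each long side; other parts may be near its ends.
- crate: Grey plastic open crate, fixed to the bench, outside 245 (x) x 215 (y) x 50 tall, walls and floor 5 mm thick. Origin: centre of its underside.
- fixture: Test fixture, fixed to the bench: grey box 264 (x) x 204 (y), green circuit board on top, its top at 60 mm. Origin: centre of underside. Hinge at its +x end; two round black buttons on its -x face (not used). Nothing on the board within 50 mm of the module centre is higher than the module; the hinge bracket (30 x 58, top at 108 mm) stands at x = +85 mm.
- module (a point): Centre of the top face of the bare power module: the largest flat dark grey block on the green board, under the hold-down arm, 60 (x) x 36 (y), its top 8 mm above the board, 68 mm above the bench, axes as the fixture's. The heat sink has the same footprint and goes on it, length along x, either way round.
- hinge (a point): Hinge axis of the hold-down arm, parallel to the fixture's y, at x = +85 mm in the fixture, 104 mm above the bench. The steel arm is 18 wide, 14 thick, its centre line through this axis; a rubber pad on its underside, 85 mm from the axis, reaches 8 mm below the centre line.
- handle (a point): Centre of the hold-down's handle, a black cross bar 12 mm thick and 60 mm long (parallel to the fixture's y) at the arm's free end, 160 mm from the hinge axis.
- holddown (a joint): Angle of the hold-down arm. 0: level, pointing to the fixture's -x, pad on the fins of a seated heat sink; grows as it opens upward; 1.57 upright; starts at 1.45 to 1.75. Stiff hinge (0.16 N m): stays where left, about 2 N at the handle moves it; closed fingers can push it over from its +x side, then down. With no heat sink it would go to -0.3.
- short_sink: Decoy in the crate: finned aluminium heat sink, square, 36 x 36 x 28 tall. Origin: centre of underside.
- transformer: In the crate: small transformer, steel core with copper coil, 40 x 40 x 32 tall. Origin: centre of underside.
- toroid: In the crate: copper ring coil lying flat, 42 across, 18 tall. Origin: centre of underside.
- big_cap: In the crate: standing black capacitor, 35 across, 45 tall. Origin: centre of underside.
- relay: In the crate: black relay block 30 x 28 x 24 tall. Origin: centre of underside.
- cap_a: In the crate: small standing black capacitor, 16 across, 24 tall. Origin: centre of underside.
- cap_b: As cap_a, another one.
- film_a: In the crate: small white film capacitor block, 14 x 10 x 16 tall. Origin: centre of underside.
- film_b: As film_a, another one.
- film_c: As film_a, another one.
- bottle: Bystander: white bottle standing on the bench, 52 across, 95 tall. Origin: centre of underside.
- screwdriver: Bystander: screwdriver lying on the bench at the far side.
Not all that is in view belongs to the job. Leave any yellow look-alike of the heatsink alone.

How it is judged:
On the way:
1. the long heat sink is set squarely on the module and let go, with the hold-down still open (above 0.9 rad) (horizontal distance between heatsink and module below 0.008 m and z of heatsink in the frame of module between -0.004 and 0.004 m and angle between the x axis of heatsink and the x axis of module, either way round below 0.17 rad and angle between heatsink's own z axis and vertical below 0.08 rad and value of joint holddown above 0.9 rad and contact force between heatsink and the fingers below 0.1 N), for 0.2 s.
At the end, for the whole second after the job is handed in: The long heat sink lies at rest on the module, centre within 8 mm, length within 0.17 rad of the module's, upright within 0.08 rad and seated within 4 mm in height, and the hold-down arm is down on its fins (angle between -0.06 and 0.07 rad) and at rest (horizontal distance between heatsink and module below 0.008 m and z of heatsink in the frame of module between -0.004 and 0.004 m and angle between the x axis of heatsink and the x axis of module, either way round below 0.17 rad and angle between heatsink's own z axis and vertical below 0.08 rad and value of joint holddown between -0.06 and 0.07 rad and linear speed of heatsink below 0.02 m/s and velocity of joint holddown between -0.05 and 0.05 rad/s); the robot touches nothing.
It fails at once if another part is taken out of the crate (z of any of short_sink, transformer, toroid, big_cap, relay, cap_a, cap_b, film_a, film_b, film_c in the frame of crate above 0.05 m).
It fails at once if the bottle or the screwdriver is moved by more than 20 mm (distance of any of bottle, screwdriver from where it was at the start of the episode above 0.02 m).
It also fails if it takes over 61 s, if anything falls off the work surface, if the arm or the gripper's body presses on something with over 40 N, if the wrist force passes 120 N, or if a joint passes its speed limit or range.

### The arm

A 7-joint arm with a two-finger parallel gripper is mounted at the origin on the work surface. World frame = base frame: x ahead of the robot, y to its left, z up, the work surface at z = 0. Lengths are in m, angles in rad, forces in N, time in s.
With the tool pointing down it reaches from about 0.425 to 0.95 m from the base axis. Payload 4.7 kg.
Tool frame: the origin (TCP) lies on the centre line of the jaws, within the pads' length; the fingertips stand 22 mm ahead of it and the grasp point (between the pads) lies 3 mm ahead of it (ctrl.tip_reach is the distance from the TCP to the fingertips, in m); y points along the fingers, x is the direction in which the jaws open and shut, and the axes are right-handed (so a half turn about y gives the same grasp; the last joint's range is limited). The gripper opens to 85 mm and grips with 20 to 120 N. Pads are 22 mm wide; open, the fingers measure 114 mm over their backs; the gripper's body (76 mm by 85 mm) begins 54 mm behind the grasp point. The pads swing forward as they close: fully open they stand 13 mm farther back than shut.
Start: joints at [-1.368, 0.469, -0.049, 1.532, 0.024, 1.141, -0.082], TCP at [0.155, 0.657, 0.253] pointing down, gripper open.
Joint ranges: [-2.59, 2.59], [-0.33, 1.99], [-1.39, 1.29], [0.1, 2.45], [-1.04, 4.18], [0.21, 1.99], [-2.66, 2.66]. Speed limits (rad/s): [2.57, 2.57, 3.14, 3.14, 3.14, 3.14, 3.14].

### API

Orientations are given as a unit quaternion [x, y, z, w].
In Python, from bench import ctrl, cams, ticket gives the robot as it stands.
- The arm moves only by the shell command python3 -m crank 'ROWS'. ROWS is JSON, a list of rows, each an object of numbers: "x", "y", "z": the shift along the world's x, y, z in cm; "wx", "wy", "wz": the turn, a rotation vector about the world's x, y, z in degrees; "grip": the finger opening in cm, from 0 to 8.54. In form: [{"x": .., "y": .., "z": .., "wx": .., "wy": .., "wz": .., "grip": ..}, ...]. A call has 1 to 8 rows; each row shifts and turns the commanded pose from where the row before left it; what a row does not reach is not made up. A row lasts 1/10 s, in which the tool goes at most 50 mm and 8.59 degrees, less where a joint would pass 70% of its speed; a pose out of reach is approached as far as the arm can. A call with a gripper value outside its range is refused whole. The fingers move at their own pace and stop on an object; the grip force is fixed at half the most. Time passes only in rows, so rows that do not move let the fingers close. It gives the time, the measured TCP pose, the force and the opening at its end, in the units of the state.
- ctrl.read_state(): the state, without advancing time (a new reading comes with each control period).
- cams.snapshot(name): name is "scene" or "top"; returns a dict with "color" (480x640x3 uint8, red, green, blue), "K" (3x3 intrinsics, pixels), "rvec" (rotation vector, rad) and "tvec" (3), from world to camera coordinates, as OpenCV has them. Camera axes: x right, y down, z forward; pixel columns grow to the right and rows downward; lengths in m; the calibration is good to about 2 mm. A picture is of the moment at which its call begins. There is no depth.
- ticket.job_done(): hands the job in, once; it reports no verdict.
The state is a dict: "time": time; "joint_pos": joint angles; "joint_velocities": joint speeds; "tau": joint torques, N m; "tcp_pos": TCP position; "tool_rot": TCP orientation; "force": force on the tool from outside, world axes, zero at the start; "moment": the same for the moment, N m; "grip_width": finger opening in m.
Only numpy, scipy, OpenCV 4.12 (cv2) and the standard library are available. Lean on these libraries where they do the work, as an engineer would, in place of code of your own. Each camera call takes 0.05 s, during which the arm holds its last target. There are 200 camera calls.

## Working session

There is one attempt and no reset: what is moved stays moved. The work goes in short steps, Python scripts to look and compute and a shell command to move; the robot and the scene stay as the last step left them, time stands still between calls to the robot, and variables do not carry over. Pictures are saved under pics/ and viewed, about 8 in all and at most 12, crops included, and the job is handed in when it is done.

```bash
mkdir -p pics; cat > h.py <<'E'
import numpy as np, cv2
from bench import ctrl, cams, ticket
def snap(n,f=None):
    s=cams.snapshot(n)
    if f: cv2.imwrite(f'pics/{f}.png',s['color'][:,:,::-1])
    return s
def ray(s,u,v,z):
    "pixel -> world point on plane z"
    R=cv2.Rodrigues(np.array(s['rvec'],float))[0]; t=np.array(s['tvec'],float).ravel()
    d=R.T@np.linalg.inv(np.array(s['K']))@np.array([u,v,1.]); c=-R.T@t
    return c+d*(z-c[2])/d[2]
def proj(s,P):
    return cv2.projectPoints(np.array(P,float).reshape(-1,1,3),np.array(s['rvec'],float),np.array(s['tvec'],float),np.array(s['K'],float),None)[0].reshape(-1,2)
def st():
    s=ctrl.read_state(); print(s['time'],np.round(s['tcp_pos'],4),np.round(s['tool_rot'],4),np.round(s['force'],1),s['grip_width'])
E
python3 - <<'E'
from h import *
import pickle
a=snap('scene','scene0'); b=snap('top','top0'); pickle.dump((a,b),open('s0.pkl','wb'))
for s in(a,b):
    R=cv2.Rodrigues(np.array(s['rvec'],float))[0]; print(-R.T@np.array(s['tvec']).ravel(), s['K'][0][0])
st()
E
```

```text
[ 1.1515411  -0.53160664  0.90003495] 510.58546561470354
[ 0.45264247 -0.06140736  1.21226707] 480.42162021477293
0.1 [0.1549 0.6565 0.2524] [ 0.5548  0.4384 -0.4393 -0.5541] [-1.1 -0.1 -0.5] 0.0853941207111758
```

View pics/scene0.png

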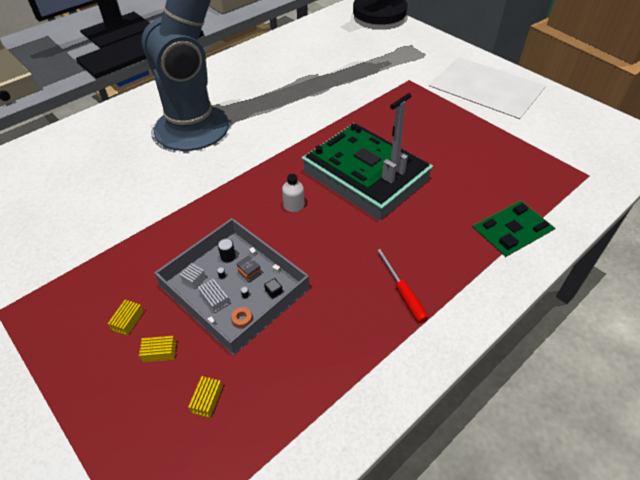

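View pics/top0.png

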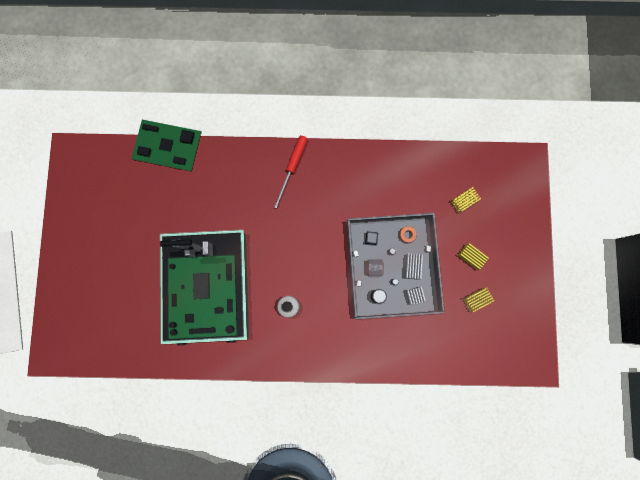

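Scene: the crate is at top-view (395,266) and the fixture at (203,287), with the module near (201,286). The candidates are the aluminium sinks at (414,266), which is long, and (416,296), which is square, plus three yellow look-alikes at (465,200), (474,257) and (479,300). The long bare one at (414,266) fits the description; I'll confirm it in a crop and measure.

```bash
python3 - <<'E'
from h import *
import pickle
a,b=pickle.load(open('s0.pkl','rb')); c=b['color']
L=cv2.resize(c[205:325,340:450,::-1],None,fx=3.6,fy=4.5,interpolation=cv2.INTER_CUBIC)
L=cv2.resize(c[205:325,345:445,::-1],None,fx=4,fy=4,interpolation=cv2.INTER_CUBIC)
R=cv2.resize(c[228:348,155:250,::-1],None,fx=4,fy=4,interpolation=cv2.INTER_CUBIC)
cv2.imwrite('pics/crop0.png',np.hstack([L,R]))
g=c.astype(int)
# heat sink: bright neutral pixels within crate
m=((g.min(2)>125)&(g.max(2)-g.min(2)<25)).astype(np.uint8); mm=np.zeros_like(m); mm[222:312,355:434]=m[222:312,355:434]
mm=cv2.morphologyEx(mm,cv2.MORPH_CLOSE,np.ones((3,3)))
for k in cv2.findContours(mm,0,2)[0]:
    if cv2.contourArea(k)>60:
        r=cv2.minAreaRect(k); bx=cv2.boxPoints(r); print('sink',r, [np.round(ray(b,u,v,.033)[:2],4).tolist() for u,v in bx], ray(b,*r[0],.033))
# module
hsv=cv2.cvtColor(c,cv2.COLOR_RGB2HSV); print(c[286,201],c[262,225])
m=((hsv[...,1]<70)).astype(np.uint8); mm=np.zeros_like(m); mm[262:310,180:225]=m[262:310,180:225]
for k in cv2.findContours(mm,0,2)[0]:
    if cv2.contourArea(k)>150:
        r=cv2.minAreaRect(k); bx=cv2.boxPoints(r); print('mod',r,[np.round(ray(b,u,v,.068)[:2],4).tolist() for u,v in bx], ray(b,*r[0],.068))
# fixture rim (bright cyan-white outline)
m=((g[...,1]>150)&(g[...,1]-g[...,0]>15)).astype(np.uint8); mm=np.zeros_like(m); mm[220:350,150:255]=m[220:350,150:255]
p=cv2.findNonZero(mm); r=cv2.minAreaRect(p); print('fix',r,[np.round(ray(b,u,v,.06)[:2],4).tolist() for u,v in cv2.boxPoints(r)],ray(b,*r[0],.06))
E
```

```text
sink ((394.0, 266.5), (89.0, 78.0), 90.0) [[0.6523, -0.1464], [0.6562, -0.3406], [0.4373, -0.3377], [0.4336, -0.1485]] [ 0.54339815 -0.24326362  0.033     ]
[63 63 63] [51 91 60]
mod ((200.5, 285.5), (25.0, 15.0), 90.0) [[0.5158, 0.24], [0.5165, 0.2044], [0.4576, 0.2013], [0.4569, 0.2367]] [0.4866127  0.22058919 0.068     ]
fix ((202.04666137695312, 286.58685302734375), (110.95201873779297, 85.37483978271484), 88.31531524658203) [[0.6127, 0.333], [0.6229, 0.1267], [0.3599, 0.108], [0.3503, 0.3078]] [0.48434665 0.21873519 0.06      ]
```

View pics/crop0.png

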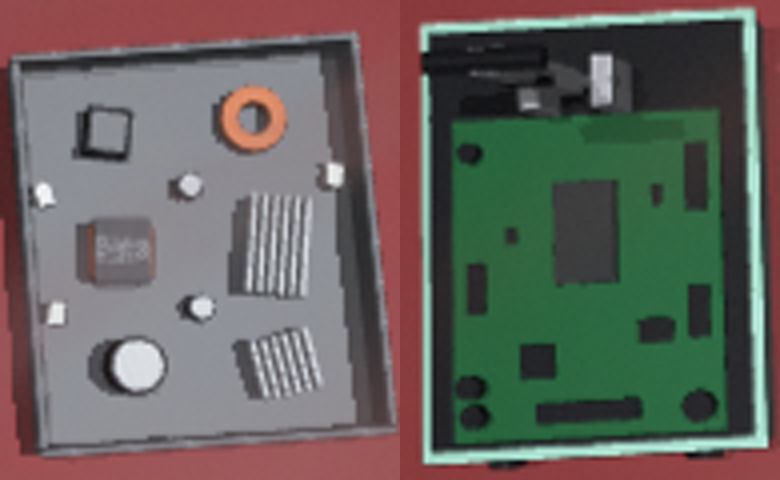

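Confirmed: the bare aluminium part at (414,266) has six fins and is clearly longer than the square one at (416,296). The module is the large dark-grey block at (201,286). Next I'll refine both by casting their contours onto the right planes, and triangulate the handle.

```bash
cat >> h.py <<'E'
def rect(s,mask,x0,y0,f,z):
    "largest blob of an upsampled mask -> world rect on plane z: centre, sizes mm, yaw of long side deg"
    k=max(cv2.findContours(mask.astype(np.uint8),0,2)[0],key=cv2.contourArea)[:,0]
    w=np.array([ray(s,(u+.5)/f-.5+x0,(v+.5)/f-.5+y0,z)[:2] for u,v in k],np.float32)*1000
    r=cv2.minAreaRect(w); bx=cv2.boxPoints(r); e=[bx[1]-bx[0],bx[2]-bx[1]]; l=max(e,key=np.linalg.norm)
    return np.round(r[0],1),np.round(r[1],1),round((np.degrees(np.arctan2(l[1],l[0]))+90)%180-90,1)
def up(s,x0,x1,y0,y1,f=8): return cv2.resize(s['color'][y0:y1,x0:x1],None,fx=f,fy=f,interpolation=cv2.INTER_CUBIC)
def sinkmask(i,th=150,kk=25): return cv2.morphologyEx((i.min(2)>th).astype(np.uint8),cv2.MORPH_CLOSE,np.ones((kk,kk)))
E
python3 - <<'E'
from h import *
import pickle
a,b=pickle.load(open('s0.pkl','rb'))
i=up(b,401,428,250,283)
for th in(140,155,170): print('sink',rect(b,sinkmask(i,th),401,250,8,.033))
i=up(b,185,217,265,308); 
for th in (10,18,25):
  print('mod',rect(b,(i.max(2).astype(int)-i.min(2)<th),185,265,8,.068))
i=up(b,152,254,222,350,4).astype(int)
print('fix',rect(b,(i[...,1]>120)&(i[...,1]-i[...,0]>10),152,222,4,.06))
# handle triangulate
def P(s): return np.array(s['K'])@np.c_[cv2.Rodrigues(np.array(s['rvec'],float))[0],np.array(s['tvec']).ravel()]
X=cv2.triangulatePoints(P(a),P(b),np.array([401.,101]),np.array([176.,243])); print('handle',(X[:3]/X[3]).ravel())
m=np.array([.4866,.2206])
for y in(3,4,5):
    y=np.radians(y); hx=m+0
print(proj(a,[[.4866,.2206,.068]]))
print('bottle',ray(b,287,306,.095),'screw',ray(b,277,207,.01))
from scipy.spatial.transform import Rotation as R
s=ctrl.read_state(); print(R.from_quat(s['tool_rot']).as_matrix().round(3))
E
```

```text
sink (array([ 545.8, -292.6]), array([66.4, 82.4]), np.float32(-0.2))
sink (array([ 547.1, -293.9]), array([38.2, 61.8]), np.float32(-3.8))
sink (array([ 546.6, -293.6]), array([36.8, 59.6]), np.float32(-4.2))
mod (array([486.7, 220. ]), array([59. , 36.6]), np.float32(3.9))
mod (array([486.8, 219.8]), array([60.1, 37.8]), np.float32(4.1))
mod (array([486.6, 219.9]), array([61.1, 38.6]), np.float32(3.8))
fix (array([486.4, 217.4]), array([261.4, 202.5]), np.float32(4.0))
handle [0.56515685 0.22705129 0.26410228]
[[366.26349328 155.98985339]]
bottle [0.44285416 0.01259145 0.095     ] screw [0.69095992 0.051002   0.01      ]
[[ 0.23  -0.    -0.973]
 [ 0.973 -0.002  0.23 ]
 [-0.002 -1.    -0.   ]]
```

```bash
python3 -m crank '[{"z":4.5},{"x":2.5,"y":-2,"z":3.5},{"x":4,"y":-2.8,"wz":2},{"x":4,"y":-2.8,"wz":2},{"x":4,"y":-2.8,"wz":2},{"x":4,"y":-2.8,"wz":2},{"x":3,"y":-3.8,"wz":1.2},{"x":3,"y":-3.8}]'
python3 -m crank '[{"x":1,"y":-4.7},{"x":1,"y":-4.7},{"x":1,"y":-4.7},{"y":-4.8},{"y":-4.8},{"y":-4.8},{"y":-4.8},{"y":-4.8}]'
```

```text
validation failed for argument at $[0]...
validation failed for argument at $[0]...
```

```bash
python3 -m crank '[{"x":0,"y":0,"z":4.5,"wx":0,"wy":0,"wz":0,"grip":8.5},{"x":2.5,"y":-2,"z":3.5,"wx":0,"wy":0,"wz":0,"grip":8.5},{"x":4,"y":-2.8,"z":0,"wx":0,"wy":0,"wz":2,"grip":8.5},{"x":4,"y":-2.8,"z":0,"wx":0,"wy":0,"wz":2,"grip":8.5},{"x":4,"y":-2.8,"z":0,"wx":0,"wy":0,"wz":2,"grip":8.5},{"x":4,"y":-2.8,"z":0,"wx":0,"wy":0,"wz":2,"grip":8.5},{"x":3,"y":-3.8,"z":0,"wx":0,"wy":0,"wz":1.2,"grip":8.5},{"x":3,"y":-3.8,"z":0,"wx":0,"wy":0,"wz":0,"grip":8.5}]'
```

```text
time: 0.9
tcp_pos: [0.4012, 0.4471, 0.3327]
tool_rot: [0.518, 0.482, -0.482, -0.517]
force: [-0.1, -0.1, 0.5]
grip_width: 0.0847
```

```bash
python3 -m crank '[{"x":1,"y":-4.6,"z":0,"wx":0,"wy":0,"wz":0,"grip":8.5},{"x":1,"y":-4.6,"z":0,"wx":0,"wy":0,"wz":0,"grip":8.5},{"x":1,"y":-4.6,"z":0,"wx":0,"wy":0,"wz":0,"grip":8.5},{"x":1,"y":-4.6,"z":0,"wx":0,"wy":0,"wz":0,"grip":8.5},{"x":1,"y":-4.6,"z":0,"wx":0,"wy":0,"wz":0,"grip":8.5},{"x":1,"y":-4.6,"z":0,"wx":0,"wy":0,"wz":0,"grip":8.5},{"x":1,"y":-4.6,"z":0,"wx":0,"wy":0,"wz":0,"grip":8.5},{"x":1,"y":-4.6,"z":0,"wx":0,"wy":0,"wz":0,"grip":8.5}]' && python3 -m crank '[{"x":1,"y":-4.6,"z":0,"wx":0,"wy":0,"wz":0,"grip":8.5},{"x":1,"y":-4.6,"z":0,"wx":0,"wy":0,"wz":0,"grip":8.5},{"x":1,"y":-4.6,"z":0,"wx":0,"wy":0,"wz":0,"grip":8.5},{"x":1,"y":-4.6,"z":-1,"wx":0,"wy":0,"wz":0,"grip":8.5},{"x":1,"y":-4.6,"z":-1,"wx":0,"wy":0,"wz":0,"grip":8.5},{"x":1,"y":-4.6,"z":-1,"wx":0,"wy":0,"wz":0,"grip":8.5},{"x":0.5,"y":-4.6,"z":-1,"wx":0,"wy":0,"wz":0,"grip":8.5},{"x":0,"y":0,"z":0,"wx":0,"wy":0,"wz":0,"grip":8.5}]'; python3 -c "
from h import *
from scipy.spatial.transform import Rotation as R
st(); x=R.from_quat(ctrl.read_state()['tool_rot']).as_matrix(); print(x.round(3),np.degrees(np.arctan2(x[1,0],x[0,0])))"
```

```text
time: 1.7
tcp_pos: [0.4798, 0.079, 0.3332]
tool_rot: [-0.517, -0.482, 0.482, 0.518]
force: [0.7, 0.5, -1.0]
grip_width: 0.085
time: 2.5
tcp_pos: [0.5425, -0.2485, 0.2915]
tool_rot: [0.52, 0.477, -0.481, -0.52]
force: [-0.6, 0.4, -0.7]
grip_width: 0.0849
2.5 [ 0.5425 -0.2485  0.2915] [ 0.5202  0.477  -0.4811 -0.52  ] [-0.6  0.4 -0.7] 0.08486204497080056
[[ 0.082 -0.004 -0.997]
 [ 0.997 -0.004  0.082]
 [-0.004 -1.     0.004]] 85.28928235732052
```

```bash
python3 -m crank '[{"x":0.4,"y":-4.5,"z":0,"wx":0,"wy":0,"wz":0.6,"grip":4.8},{"x":0,"y":0,"z":-4,"wx":0,"wy":0,"wz":0,"grip":4.8},{"x":0,"y":0,"z":-4,"wx":0,"wy":0,"wz":0,"grip":4.8},{"x":0,"y":0,"z":-4,"wx":0,"wy":0,"wz":0,"grip":4.8},{"x":0,"y":0,"z":-2,"wx":0,"wy":0,"wz":0,"grip":4.8},{"x":0,"y":0,"z":0,"wx":0,"wy":0,"wz":0,"grip":4.8},{"x":0,"y":0,"z":0,"wx":0,"wy":0,"wz":0,"grip":4.8}]'; python3 -c "
from h import *
from scipy.spatial.transform import Rotation as R
b=snap('top','top1');a=snap('scene');x=R.from_quat(ctrl.read_state()['tool_rot']).as_matrix(); print(x.round(3),np.degrees(np.arctan2(x[1,0],x[0,0])));st()
A=cv2.resize(a['color'][200:340,140:320,::-1],None,fx=2.2,fy=2.2);B=cv2.resize(b['color'][200:330,340:450,::-1],None,fx=2.37*1,fy=2.37)
B=B[:A.shape[0]]; cv2.imwrite('pics/c1.png',np.hstack([A[:B.shape[0]],B]))"
```

```text
time: 3.2
tcp_pos: [0.5493, -0.2859, 0.1537]
tool_rot: [0.515, 0.485, -0.485, -0.515]
force: [0.2, -0.0, 0.3]
grip_width: 0.0482
[[ 0.061  0.003 -0.998]
 [ 0.998 -0.001  0.061]
 [-0.001 -1.    -0.003]] 86.52374217959134
3.3 [ 0.55   -0.2865  0.1551] [ 0.5159  0.4851 -0.4841 -0.5139] [-0.2 -1.4  0.6] 0.048098974255407795
```

View pics/c1.png

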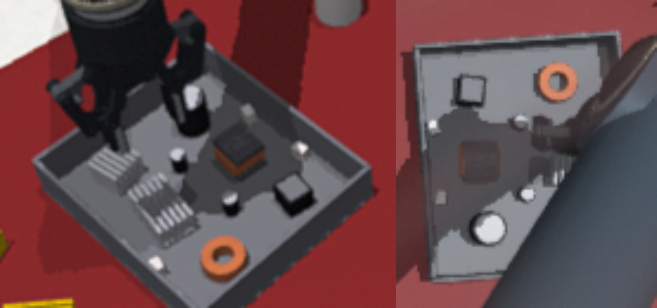

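The crop shows the gripper above the crate and the sink untouched below it. The measured TCP is about 7 mm off in y, so I'll correct that while lowering.

```bash
python3 -m crank '[{"x":-0.3,"y":-0.7,"z":-2,"wx":0,"wy":0,"wz":-0.5,"grip":4.8},{"x":0,"y":0,"z":-3,"wx":0,"wy":0,"wz":0,"grip":4.8},{"x":0,"y":0,"z":-2.5,"wx":0,"wy":0,"wz":0,"grip":4.8},{"x":0,"y":0,"z":0,"wx":0,"wy":0,"wz":0,"grip":4.8},{"x":0,"y":0,"z":0,"wx":0,"wy":0,"wz":0,"grip":4.8}]'; python3 -c "
from h import *
st();st();a=snap('scene');st();st()
cv2.imwrite('pics/c2.png',cv2.resize(a['color'][230:330,140:280,::-1],None,fx=5,fy=5,interpolation=2))"
```

```text
time: 3.8
tcp_pos: [0.5469, -0.2935, 0.0798]
tool_rot: [0.518, 0.483, -0.482, -0.516]
force: [0.9, -1.1, 0.4]
grip_width: 0.0481
3.8 [ 0.5469 -0.2935  0.0798] [ 0.5177  0.4826 -0.4821 -0.5164] [ 0.9 -1.1  0.4] 0.04806564249088129
3.8 [ 0.5469 -0.2935  0.0798] [ 0.5177  0.4826 -0.4821 -0.5164] [ 0.9 -1.1  0.4] 0.04806564249088129
3.85 [ 0.5473 -0.2938  0.0804] [ 0.5182  0.4828 -0.4819 -0.5159] [-0.  -0.7  0.3] 0.04782389693514701
3.85 [ 0.5473 -0.2938  0.0804] [ 0.5182  0.4828 -0.4819 -0.5159] [-0.  -0.7  0.3] 0.04782389693514701
```

View pics/c2.png

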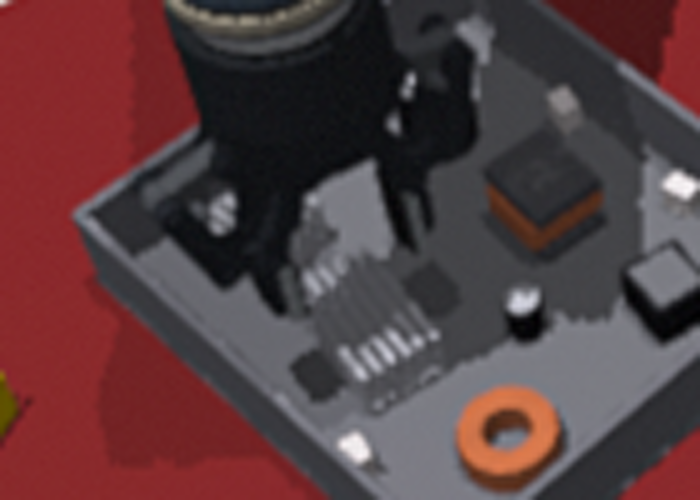

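The fingers straddle the long sink, with symmetric shadows on either side. I'll lower and grip.

```bash
python3 -m crank '[{"x":0,"y":0,"z":-2,"wx":0,"wy":0,"wz":0,"grip":4.8},{"x":0,"y":0,"z":-1.7,"wx":0,"wy":0,"wz":0,"grip":4.8},{"x":0,"y":0,"z":-1,"wx":0,"wy":0,"wz":0,"grip":4.8},{"x":0,"y":0,"z":0,"wx":0,"wy":0,"wz":0,"grip":4.8},{"x":0,"y":0,"z":0,"wx":0,"wy":0,"wz":0,"grip":4.8}]';python3 -m crank '[{"x":0,"y":0,"z":0,"wx":0,"wy":0,"wz":0,"grip":3.2},{"x":0,"y":0,"z":0,"wx":0,"wy":0,"wz":0,"grip":3.2},{"x":0,"y":0,"z":0,"wx":0,"wy":0,"wz":0,"grip":3.2},{"x":0,"y":0,"z":0,"wx":0,"wy":0,"wz":0,"grip":3.2},{"x":0,"y":0,"z":0,"wx":0,"wy":0,"wz":0,"grip":3.2}]'
```

```text
time: 4.35
tcp_pos: [0.5462, -0.2933, 0.0316]
tool_rot: [0.517, 0.482, -0.482, -0.517]
force: [0.2, 1.0, -0.3]
grip_width: 0.0482
time: 4.85
tcp_pos: [0.5466, -0.2935, 0.0323]
tool_rot: [0.518, 0.483, -0.482, -0.517]
force: [-0.0, -0.1, 5.6]
grip_width: 0.0348
```

```bash
python3 -m crank '[{"x":0,"y":0,"z":1,"wx":0,"wy":0,"wz":0,"grip":3.0},{"x":0,"y":0,"z":2,"wx":0,"wy":0,"wz":0,"grip":3.0},{"x":0,"y":0,"z":3,"wx":0,"wy":0,"wz":0,"grip":3.0},{"x":0,"y":0,"z":3,"wx":0,"wy":0,"wz":0,"grip":3.0},{"x":0,"y":0,"z":3,"wx":0,"wy":0,"wz":0,"grip":3.0},{"x":0,"y":0,"z":3,"wx":0,"wy":0,"wz":0,"grip":3.0},{"x":0,"y":0,"z":3,"wx":0,"wy":0,"wz":0,"grip":3.0},{"x":0,"y":2,"z":1.5,"wx":0,"wy":0,"wz":0,"grip":3.0}]' && python3 -m crank '[{"x":-0.6,"y":3,"z":0.5,"wx":0,"wy":0,"wz":1,"grip":3.0},{"x":-0.7,"y":4,"z":0,"wx":0,"wy":0,"wz":1,"grip":3.0},{"x":-0.7,"y":4,"z":0,"wx":0,"wy":0,"wz":1,"grip":3.0},{"x":-0.7,"y":4,"z":0,"wx":0,"wy":0,"wz":1,"grip":3.0},{"x":-0.7,"y":4,"z":0,"wx":0,"wy":0,"wz":1,"grip":3.0},{"x":-0.7,"y":4,"z":0,"wx":0,"wy":0,"wz":1,"grip":3.0},{"x":-0.7,"y":4,"z":0,"wx":0,"wy":0,"wz":1,"grip":3.0},{"x":-0.7,"y":4,"z":0,"wx":0,"wy":0,"wz":1,"grip":3.0}]' && python3 -m crank '[{"x":-0.5,"y":4,"z":0,"wx":0,"wy":0,"wz":0,"grip":3.0},{"x":-0.5,"y":4,"z":0,"wx":0,"wy":0,"wz":0,"grip":3.0},{"x":-0.5,"y":4,"z":0,"wx":0,"wy":0,"wz":0,"grip":3.0},{"x":0,"y":3,"z":0,"wx":0,"wy":0,"wz":0,"grip":3.0},{"x":0,"y":1,"z":0,"wx":0,"wy":0,"wz":0,"grip":3.0},{"x":0,"y":0,"z":0,"wx":0,"wy":0,"wz":0,"grip":3.0},{"x":0,"y":0,"z":0,"wx":0,"wy":0,"wz":0,"grip":3.0}]'; python3 -c "
from h import *
from scipy.spatial.transform import Rotation as R
a=snap('scene','s3');b=snap('top','t3');st();x=R.from_quat(ctrl.read_state()['tool_rot']).as_matrix(); print(x.round(3),np.degrees(np.arctan2(x[1,0],x[0,0])))
A=cv2.resize(a['color'][40:240,220:460,::-1],None,fx=2.5,fy=2.5,interpolation=2)
cv2.imwrite('pics/c3.png',A)"
```

```text
time: 5.65
tcp_pos: [0.5457, -0.2764, 0.2297]
tool_rot: [0.52, 0.481, -0.481, -0.516]
force: [-0.3, 0.7, -1.3]
grip_width: 0.0346
time: 6.45
tcp_pos: [0.49, 0.0384, 0.2315]
tool_rot: [-0.482, -0.517, 0.517, 0.482]
force: [0.9, 0.4, -1.3]
grip_width: 0.0351
time: 7.15
tcp_pos: [0.476, 0.1952, 0.2312]
tool_rot: [-0.483, -0.516, 0.517, 0.482]
force: [0.0, -0.7, -0.9]
grip_width: 0.0349
7.25 [0.4762 0.1948 0.2313] [-0.4831 -0.5162  0.5167  0.4829] [ 0.4  0.1 -0.3] 0.035137820387729016
[[-0.067 -0.    -0.998]
 [ 0.998 -0.001 -0.067]
 [-0.001 -1.     0.   ]] 93.8385572115858
```

View pics/c3.png

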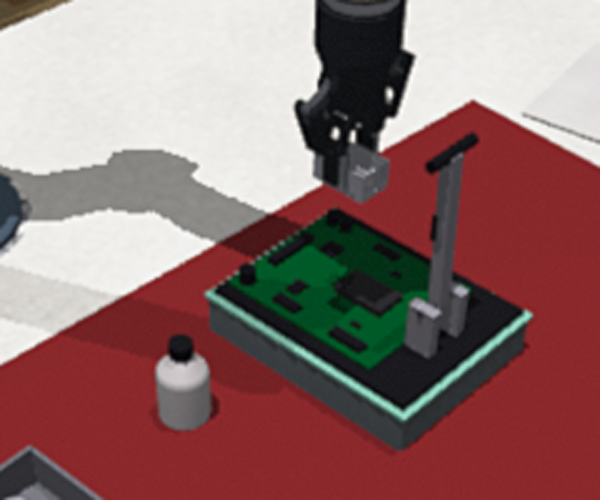

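The sink is held level over the board, with its end face near (367,109). I'll check how it sits in the grip before lowering.

```bash
python3 -c "
from h import *
a=snap('scene');s=ctrl.read_state();p=np.array(s['tcp_pos'])
t=np.radians(3.9);X=np.array([np.cos(t),np.sin(t),0]);Y=np.array([-X[1],X[0],0])
P=[p+X*dx*.03+Y*dy*.018+np.array([0,0,z-.027]) for dx,dy,z in [(1,-1,0),(1,1,0),(1,1,.028),(1,-1,.028),(-1,-1,0),(-1,-1,.028)]]
q=proj(a,P);print(q.round(1))
f=12;A=cv2.resize(a['color'][85:130,335:390,::-1],None,fx=f,fy=f,interpolation=2)
for u in q: cv2.circle(A,tuple(int(v) for v in ((u-[335,85]+.5)*f)),4,(0,0,255),-1)
cv2.imwrite('pics/c4.png',A)"
```

```text
[[363.7 121.4]
 [374.  114.5]
 [374.9 104.1]
 [364.5 111. ]
 [344.  110.7]
 [344.3 100.3]]
```

View pics/c4.png

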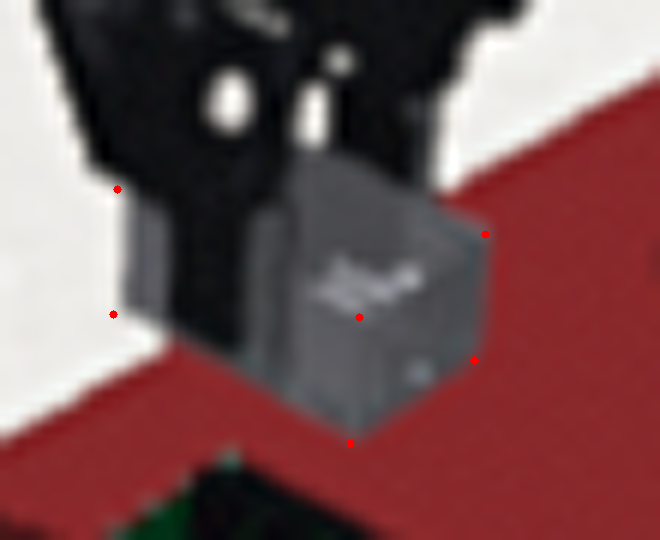

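Prediction and picture agree within about 1 px (2 mm). Moving over the module and lowering.

```bash
python3 -m crank '[{"x":0.5,"y":1.3,"z":0,"wx":0,"wy":0,"wz":0,"grip":3.0},{"x":0.5,"y":1.2,"z":-2,"wx":0,"wy":0,"wz":0,"grip":3.0},{"x":0,"y":0,"z":-3.5,"wx":0,"wy":0,"wz":0,"grip":3.0},{"x":0,"y":0,"z":-3.5,"wx":0,"wy":0,"wz":0,"grip":3.0},{"x":0,"y":0,"z":-2.6,"wx":0,"wy":0,"wz":0,"grip":3.0},{"x":0,"y":0,"z":-1,"wx":0,"wy":0,"wz":0,"grip":3.0},{"x":0,"y":0,"z":0,"wx":0,"wy":0,"wz":0,"grip":3.0},{"x":0,"y":0,"z":0,"wx":0,"wy":0,"wz":0,"grip":3.0}]'; python3 -c "
from h import *
a=snap('scene');st()"
```

```text
time: 8.1
tcp_pos: [0.4871, 0.2225, 0.1063]
tool_rot: [0.482, 0.518, -0.516, -0.482]
force: [0.5, 1.2, -1.2]
grip_width: 0.0347
8.15 [0.4873 0.2226 0.1067] [ 0.4825  0.5182 -0.5162 -0.4819] [ 0.4  0.6 -0.5] 0.03488344641186249
```

```bash
python3 -m crank '[{"x":-0.1,"y":-0.25,"z":-0.4,"wx":0,"wy":0,"wz":0,"grip":3.0},{"x":0,"y":0,"z":-0.3,"wx":0,"wy":0,"wz":0,"grip":3.0},{"x":0,"y":0,"z":-0.2,"wx":0,"wy":0,"wz":0,"grip":3.0},{"x":0,"y":0,"z":-0.1,"wx":0,"wy":0,"wz":0,"grip":3.0},{"x":0,"y":0,"z":0,"wx":0,"wy":0,"wz":0,"grip":3.0},{"x":0,"y":0,"z":0,"wx":0,"wy":0,"wz":0,"grip":3.0}]'; python3 -c "
from h import *
st();a=snap('scene');st()"
```

```text
time: 8.75
tcp_pos: [0.4851, 0.2196, 0.0954]
tool_rot: [0.482, 0.517, -0.517, -0.482]
force: [1.5, 0.4, -0.5]
grip_width: 0.0346
8.75 [0.4851 0.2196 0.0954] [ 0.4821  0.5173 -0.5172 -0.4821] [ 1.5  0.4 -0.5] 0.03457414835991917
8.8 [0.4851 0.2195 0.0953] [ 0.4821  0.5173 -0.5172 -0.4822] [-0.5 -0.6 -0.8] 0.034980040180907356
```

```bash
python3 -m crank '[{"x":0.05,"y":0,"z":-0.1,"wx":0,"wy":0,"wz":0,"grip":3.0},{"x":0,"y":0,"z":0,"wx":0,"wy":0,"wz":0,"grip":3.0}]';python3 -m crank '[{"x":0,"y":0,"z":-0.1,"wx":0,"wy":0,"wz":0,"grip":3.0},{"x":0,"y":0,"z":0,"wx":0,"wy":0,"wz":0,"grip":3.0}]'
```

```text
time: 9.0
tcp_pos: [0.4851, 0.2196, 0.0953]
tool_rot: [-0.482, -0.517, 0.518, 0.483]
force: [-4.2, -1.2, 8.0]
grip_width: 0.0347
time: 9.2
tcp_pos: [0.4851, 0.2195, 0.0953]
tool_rot: [-0.482, -0.517, 0.517, 0.483]
force: [-7.4, -1.5, 16.5]
grip_width: 0.035
```

Contact: 16 N on the tool, height as expected. Easing off and releasing.

```bash
python3 -m crank '[{"x":0,"y":0,"z":0.15,"wx":0,"wy":0,"wz":0,"grip":3.0},{"x":0,"y":0,"z":0,"wx":0,"wy":0,"wz":0,"grip":5.6},{"x":0,"y":0,"z":0,"wx":0,"wy":0,"wz":0,"grip":5.6},{"x":0,"y":0,"z":0,"wx":0,"wy":0,"wz":0,"grip":5.6},{"x":0,"y":0,"z":0,"wx":0,"wy":0,"wz":0,"grip":5.6}]' && python3 -m crank '[{"x":0,"y":0,"z":1,"wx":0,"wy":0,"wz":0,"grip":5.6},{"x":0,"y":0,"z":2,"wx":0,"wy":0,"wz":0,"grip":5.6},{"x":0,"y":0,"z":3,"wx":0,"wy":0,"wz":0,"grip":5.6},{"x":0,"y":0,"z":4,"wx":0,"wy":0,"wz":0,"grip":5.6},{"x":-1,"y":-4,"z":2,"wx":0,"wy":0,"wz":0,"grip":4},{"x":0,"y":-4.5,"z":2,"wx":0,"wy":0,"wz":0,"grip":2},{"x":0,"y":-4.5,"z":1,"wx":0,"wy":0,"wz":0,"grip":0},{"x":0,"y":-4.5,"z":0,"wx":0,"wy":0,"wz":0,"grip":0}]' ; python3 -c "
from h import *
b=snap('top');a=snap('scene');st()
A=cv2.resize(a['color'][60:230,290:440,::-1],None,fx=2.6,fy=2.6,interpolation=2)
B=cv2.resize(b['color'][225:350,155:250,::-1],None,fx=3.5,fy=3.5,interpolation=2)
h=min(len(A),len(B));cv2.imwrite('pics/c5.png',np.hstack([A[:h],B[:h]]))
i=up(b,182,220,262,310)
for th in(120,140,160): print(rect(b,sinkmask(i,th),182,262,8,.096))"
```

```text
time: 9.7
tcp_pos: [0.4855, 0.2194, 0.0946]
tool_rot: [-0.482, -0.517, 0.517, 0.482]
force: [0.3, -1.1, -0.6]
grip_width: 0.0562
time: 10.5
tcp_pos: [0.4763, 0.0429, 0.2474]
tool_rot: [0.483, 0.519, -0.516, -0.481]
force: [1.3, -0.0, -0.5]
grip_width: 0.0002
10.6 [0.4754 0.0376 0.2463] [ 0.4858  0.5147 -0.5144 -0.4842] [ 0.7  0.7 -0.1] -0.00029414074998227114
(array([486.7, 218.8]), array([60.5, 37.5]), np.float32(3.8))
(array([486.5, 218.9]), array([59.6, 36.6]), np.float32(3.8))
(array([486.4, 219. ]), array([58.7, 35.7]), np.float32(3.7))
```

View pics/c5.png

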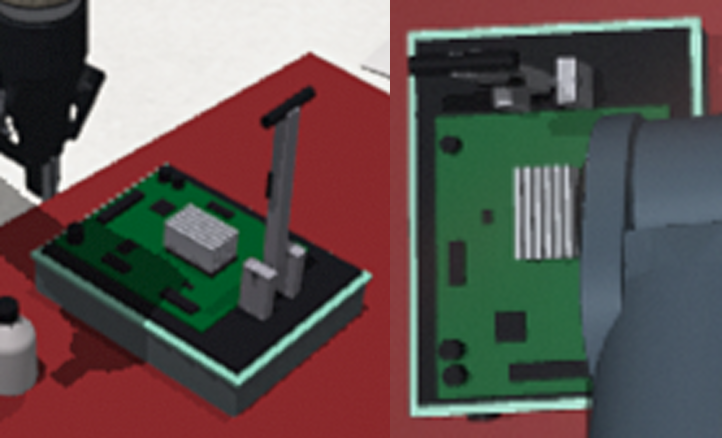

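The sink is centred at (486.5, 218.9) mm at 3.8°. The module is at (486.7, 219.9) mm at 3.9°, so the placing is good to about 1 mm, released, with the arm still upright. Now, with fingers closed, I go over to the +x side of the handle.

```bash
python3 -m crank '[{"x":1.5,"y":0,"z":4,"wx":0,"wy":0,"wz":0,"grip":0},{"x":2,"y":0,"z":4,"wx":0,"wy":0,"wz":0,"grip":0},{"x":4.5,"y":0,"z":0.8,"wx":0,"wy":0,"wz":0,"grip":0},{"x":4.5,"y":2,"z":0,"wx":0,"wy":0,"wz":0,"grip":0},{"x":0,"y":4.5,"z":0,"wx":0,"wy":0,"wz":0,"grip":0},{"x":0,"y":4.5,"z":0,"wx":0,"wy":0,"wz":0,"grip":0},{"x":0,"y":4.5,"z":0,"wx":0,"wy":0,"wz":0,"grip":0},{"x":0,"y":3.4,"z":0,"wx":0,"wy":0,"wz":0,"grip":0}]'; python3 -m crank '[{"x":0,"y":0,"z":0,"wx":0,"wy":0,"wz":0,"grip":0},{"x":0,"y":0,"z":0,"wx":0,"wy":0,"wz":0,"grip":0}]'; python3 -c "
from h import *
a=snap('scene');st()
cv2.imwrite('pics/c6.png',cv2.resize(a['color'][20:220,290:490,::-1],None,fx=3,fy=3,interpolation=2))"
```

```text
time: 11.4
tcp_pos: [0.5995, 0.2378, 0.3328]
tool_rot: [0.481, 0.518, -0.518, -0.482]
force: [-0.4, -0.4, -0.3]
grip_width: 0.0002
time: 11.6
tcp_pos: [0.5999, 0.2349, 0.3326]
tool_rot: [-0.481, -0.518, 0.518, 0.482]
force: [-0.3, -1.4, -0.9]
grip_width: 0.0
11.65 [0.6004 0.233  0.3329] [-0.4824 -0.5169  0.5174  0.482 ] [ 0.5 -0.6  0.2] -0.00011604374590762542
```

View pics/c6.png

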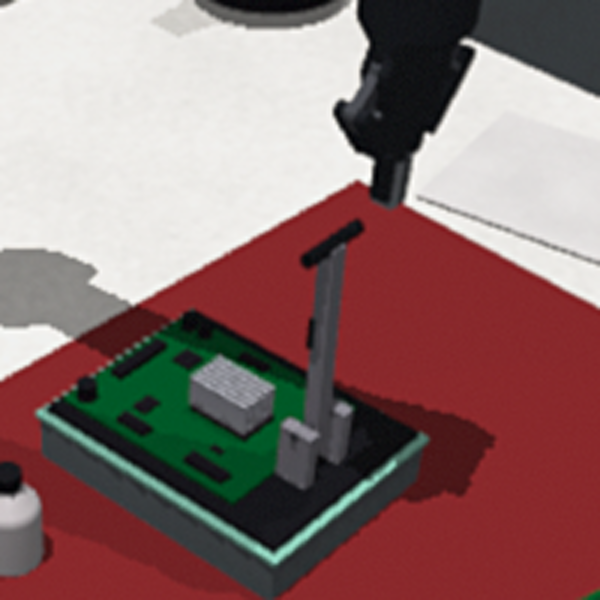

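The closed fingers are above and on the +x side of the handle. Descending behind it, then pushing.

```bash
python3 -m crank '[{"x":0,"y":-0.5,"z":-2.5,"wx":0,"wy":0,"wz":0,"grip":0},{"x":0,"y":0,"z":-2.5,"wx":0,"wy":0,"wz":0,"grip":0},{"x":-1,"y":0,"z":0,"wx":0,"wy":0,"wz":0,"grip":0},{"x":-1,"y":-0.1,"z":0,"wx":0,"wy":0,"wz":0,"grip":0},{"x":-1,"y":-0.1,"z":0,"wx":0,"wy":0,"wz":0,"grip":0},{"x":-1,"y":-0.1,"z":0,"wx":0,"wy":0,"wz":0,"grip":0},{"x":0,"y":0,"z":0,"wx":0,"wy":0,"wz":0,"grip":0}]'; python3 -c "
from h import *
a=snap('scene');st()"
```

```text
time: 12.35
tcp_pos: [0.5594, 0.2256, 0.2843]
tool_rot: [0.482, 0.518, -0.517, -0.482]
force: [0.6, 0.1, -0.8]
grip_width: -0.0003
12.4 [0.5599 0.2257 0.284 ] [ 0.4819  0.5179 -0.5168 -0.4821] [-0.1  0.6  0.3] 0.00023958890493462972
```

```bash
python3 -m crank '[{"x":-1.5,"y":-0.1,"z":-0.5,"wx":0,"wy":0,"wz":0,"grip":0},{"x":-1.5,"y":-0.1,"z":-0.5,"wx":0,"wy":0,"wz":0,"grip":0},{"x":-1.5,"y":-0.1,"z":-0.6,"wx":0,"wy":0,"wz":0,"grip":0},{"x":-1.5,"y":-0.1,"z":-0.7,"wx":0,"wy":0,"wz":0,"grip":0}]'; python3 -c "
from h import *
a=snap('scene');st()
cv2.imwrite('pics/c7.png',cv2.resize(a['color'][20:220,270:450,::-1],None,fx=3,fy=3,interpolation=2))"
```

```text
time: 12.8
tcp_pos: [0.5008, 0.2216, 0.2603]
tool_rot: [0.483, 0.518, -0.517, -0.482]
force: [1.5, -1.6, -0.3]
grip_width: 0.0002
12.85 [0.4976 0.2213 0.2588] [-0.4811 -0.5166  0.5184  0.4826] [-2.8 -0.7 -1.7] 0.0001370753700620856
```

View pics/c7.png

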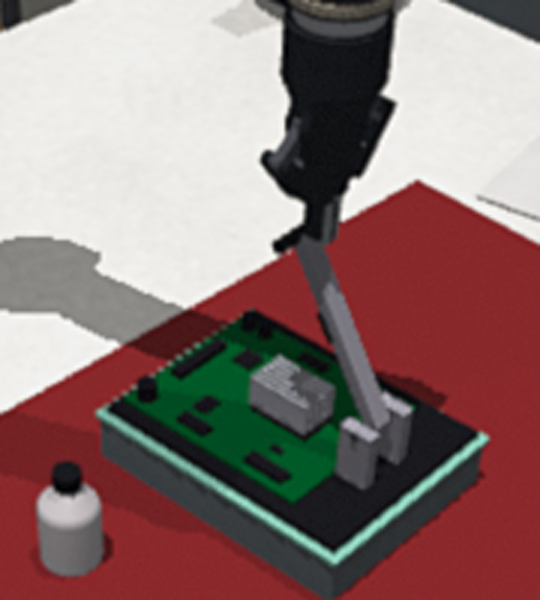

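The fingers have swung the arm about a third of the way down, as modelled. Continuing down along the arc.

```bash
python3 -m crank '[{"x":-1.1,"y":-0.1,"z":-0.8,"wx":0,"wy":0,"wz":0,"grip":0},{"x":-1.1,"y":0,"z":-0.8,"wx":0,"wy":0,"wz":0,"grip":0},{"x":-1.2,"y":-0.1,"z":-1.1,"wx":0,"wy":0,"wz":0,"grip":0},{"x":-1.2,"y":-0.1,"z":-1.2,"wx":0,"wy":0,"wz":0,"grip":0},{"x":-0.9,"y":-0.1,"z":-1.3,"wx":0,"wy":0,"wz":0,"grip":0},{"x":-0.9,"y":0,"z":-1.3,"wx":0,"wy":0,"wz":0,"grip":0},{"x":-0.6,"y":-0.1,"z":-1.4,"wx":0,"wy":0,"wz":0,"grip":0},{"x":-0.5,"y":0,"z":-1.4,"wx":0,"wy":0,"wz":0,"grip":0}]';  python3 -m crank '[{"x":0,"y":0,"z":-0.8,"wx":0,"wy":0,"wz":0,"grip":0},{"x":0,"y":0,"z":0,"wx":0,"wy":0,"wz":0,"grip":0},{"x":0,"y":0,"z":0,"wx":0,"wy":0,"wz":0,"grip":0}]'
```

```text
time: 13.65
tcp_pos: [0.4261, 0.2168, 0.167]
tool_rot: [0.482, 0.518, -0.517, -0.482]
force: [1.1, 0.4, 0.8]
grip_width: -0.0001
time: 13.95
tcp_pos: [0.4263, 0.2167, 0.1593]
tool_rot: [0.482, 0.517, -0.517, -0.482]
force: [0.3, -0.0, -0.1]
grip_width: 0.0
```

```bash
python3 -m crank '[{"x":-0.5,"y":0,"z":-0.8,"wx":0,"wy":0,"wz":0,"grip":0},{"x":-0.3,"y":0,"z":-0.8,"wx":0,"wy":0,"wz":0,"grip":0},{"x":0,"y":0,"z":-0.4,"wx":0,"wy":0,"wz":0,"grip":0},{"x":0,"y":0,"z":-0.2,"wx":0,"wy":0,"wz":0,"grip":0},{"x":0,"y":0,"z":0,"wx":0,"wy":0,"wz":0,"grip":0}]';  python3 -m crank '[{"x":0,"y":0,"z":-0.2,"wx":0,"wy":0,"wz":0,"grip":0},{"x":0,"y":0,"z":-0.2,"wx":0,"wy":0,"wz":0,"grip":0}]'; python3 -m crank '[{"x":0,"y":0,"z":-0.1,"wx":0,"wy":0,"wz":0,"grip":0},{"x":0,"y":0,"z":0,"wx":0,"wy":0,"wz":0,"grip":0}]'
```

```text
time: 14.45
tcp_pos: [0.4174, 0.2163, 0.1365]
tool_rot: [-0.482, -0.517, 0.517, 0.482]
force: [0.4, -0.2, -0.3]
grip_width: 0.0003
time: 14.65
tcp_pos: [0.4177, 0.2166, 0.1329]
tool_rot: [0.482, 0.517, -0.517, -0.482]
force: [-1.1, -0.6, 10.3]
grip_width: -0.0001
time: 14.85
tcp_pos: [0.4178, 0.2166, 0.1329]
tool_rot: [0.482, 0.517, -0.517, -0.482]
force: [-3.3, -1.5, 9.8]
grip_width: -0.0001
```

The pad has bottomed out: 10 N on the tool at TCP z = 0.133, which matches θ≈0. Retreating straight up, then checking.

```bash
python3 -m crank '[{"x":0,"y":0,"z":0.5,"wx":0,"wy":0,"wz":0,"grip":0},{"x":0,"y":0,"z":3,"wx":0,"wy":0,"wz":0,"grip":0},{"x":0.5,"y":0,"z":4.5,"wx":0,"wy":0,"wz":0,"grip":0},{"x":0.5,"y":-2,"z":4,"wx":0,"wy":0,"wz":0,"grip":0},{"x":0.5,"y":-4.7,"z":1,"wx":0,"wy":0,"wz":0,"grip":0},{"x":0.5,"y":-4.7,"z":0,"wx":0,"wy":0,"wz":0,"grip":0},{"x":0.5,"y":-4.7,"z":0,"wx":0,"wy":0,"wz":0,"grip":0},{"x":0.5,"y":-4.7,"z":0,"wx":0,"wy":0,"wz":0,"grip":0}]';python3 -m crank '[{"x":0.5,"y":-4.7,"z":0,"wx":0,"wy":0,"wz":0,"grip":0},{"x":0.5,"y":-4.7,"z":0,"wx":0,"wy":0,"wz":0,"grip":0},{"x":0.5,"y":-4.7,"z":0,"wx":0,"wy":0,"wz":0,"grip":0},{"x":0,"y":0,"z":0,"wx":0,"wy":0,"wz":0,"grip":0},{"x":0,"y":0,"z":0,"wx":0,"wy":0,"wz":0,"grip":0}]'; python3 -c "
from h import *
b=snap('top');a=snap('scene');st()
A=cv2.resize(a['color'][100:230,290:440,::-1],None,fx=3,fy=3,interpolation=2)
B=cv2.resize(b['color'][225:350,155:250,::-1],None,fx=3.12,fy=3.12,interpolation=2)
h=min(len(A),len(B));cv2.imwrite('pics/c8.png',np.hstack([A[:h],B[:h]]))
i=up(b,182,220,262,310)
for th in(120,140,160): print(rect(b,sinkmask(i,th,80),182,262,8,.096))
t=np.radians(3.9);m=np.array([.4867,.2199]);print('handle at 0 / .07:',proj(a,[[m[0]-.075*np.cos(t),m[1]-.075*np.sin(t),z] for z in(.104,.115)]),proj(b,[[m[0]-.075*np.cos(t),m[1]-.075*np.sin(t),.104]]))"
```

```text
time: 15.65
tcp_pos: [0.4475, 0.0067, 0.2623]
tool_rot: [0.482, 0.518, -0.517, -0.482]
force: [1.5, -0.0, 0.6]
grip_width: -0.0
time: 16.15
tcp_pos: [0.4623, -0.1334, 0.2618]
tool_rot: [-0.483, -0.516, 0.517, 0.483]
force: [-0.7, 1.2, 0.8]
grip_width: 0.0002
16.25 [ 0.4625 -0.1312  0.2616] [ 0.4813  0.5178 -0.5176 -0.482 ] [0.5 0.5 1.2] 0.0002169663710590099
(array([486.3, 218.5]), array([111. ,  37.5]), np.float32(3.8))
(array([486.3, 218.6]), array([110.9,  36.6]), np.float32(3.8))
(array([486.2, 218.5]), array([110.7,  35.7]), np.float32(3.3))
handle at 0 / .07: [[344.34826159 131.82248501]
 [344.47936673 128.25809961]] [[197.3749503  318.04997711]]
```

View pics/c8.png

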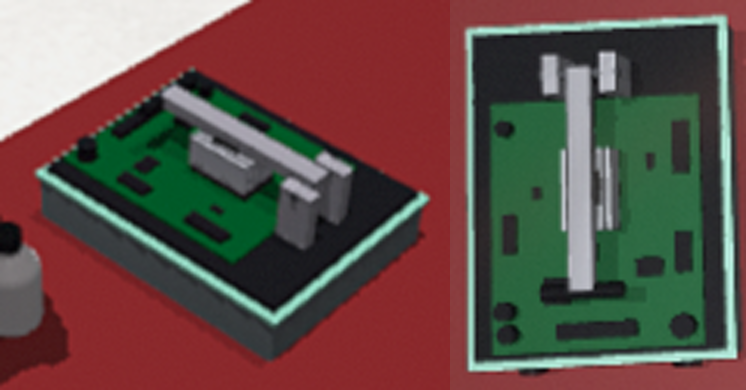

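The arm is level: its handle is at top-view (197.3,318.3), against (197.4,318.0) predicted for angle 0. The sink still spans rows 272–299, as before, and its width is centred. The robot is clear, so I'm handing in.

```bash
python3 -c "
from h import *
print(ticket.job_done())"
```

```text
the job is handed in; nothing more can be done
None
```

The long six-fin heat sink is on the power module, fins up and released, and the hold-down arm is down with its pad on the fins. I handed the job in at about 16 s of the 61 s allowed; the hand-in gives no verdict.

- **Placing:** after release, with the arm still upright, the sink measured (486.5, 218.9) mm at 3.8°. The module measured (486.7, 219.9) mm at 3.9°, so it is centred to about 1 mm.
- **Hold-down:** the pad met the fins with about 10 N on the tool, at the height expected for a level arm. In the top picture the handle is at pixel (197.3, 318.3), against (197.4, 318.0) predicted for angle 0.
- **Last checks:** after closing, the sink's visible edges had not moved. The final rectangle fit gave a false length of 111 mm, because its mask joined the arm to the sink. I therefore judged the lengthwise position from the edge rows, 272 to 299, which match those before closing.
- **Other objects:** I moved no other part in the crate on purpose, and the tool's paths kept clear of the bottle and the screwdriver. I did not measure the crate parts, the bottle or the screwdriver again at the end.

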